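# Rebuild the stamp carousel on its stepped square spindle

### The arm

A 6-joint arm with a two-finger parallel gripper is mounted at the origin on a cart in front of the work surface, level with it; the furniture and walls round the work are solid. World frame = base frame: x ahead of the robot, y to its left, z up, the work surface at z = 0. Lengths are in m, angles in rad, forces in N, time in s.
With the tool pointing down it reaches from about 0.25 to 0.775 m from the base axis. Payload 4 kg.
Tool frame: the origin (TCP) lies between the finger pads; the fingertips stand 17 mm ahead of it and the grasp point (between the pads) lies 2 mm behind it; z points along the fingers, y is the line along which they close (so a half turn about z gives the same grasp; the last joint's range is limited). The gripper opens to 85 mm and grips with 20 to 120 N. Pads are 22 mm wide; open, the fingers measure 114 mm over their backs; the gripper's body (76 mm by 85 mm) begins 54 mm behind the grasp point. The pads swing forward as they close: fully open they stand 13 mm farther back than shut.
Start: joints at [-1.28, 0.087, 1.371, -0, 1.684, -0.103], TCP at [0.211, -0.508, 0.248] pointing down, gripper open.
Joint ranges: [-3.1, 3.1], [-0.76, 2.03], [0.27, 2.55], [-1.08, 4.22], [0.17, 2.65], [-2.57, 2.57]. Speed limits (rad/s): [2.79, 2.79, 3.14, 3.14, 3.14, 3.14].

### API

Orientations are given as [roll, pitch, yaw] about the fixed x, y, z axes, in that order (R = Rz(yaw) Ry(pitch) Rx(roll)).
In Python, from cell import manip gives the robot as it stands. The module is installed in compiled form; this text tells all that it offers.
- The arm moves only by the shell command python3 -m pendant 'ROWS' [OPENING]. ROWS is JSON, a list of rows, each an object of numbers: "dx", "dy", "dz": the shift along the tool's x, y, z each as a share of 30 mm, from -1 to 1; "twist": the turn about the tool's z as a share of 6 degrees, from -1 to 1. In form: [{"dx": .., "dy": .., "dz": .., "twist": ..}, ...]. A call has exactly 8 rows; each row shifts and turns the commanded pose from where the row before left it, along the tool's axes as they then stand; what a row does not reach is not made up. A row lasts 1/12 s, in which the tool goes at most 41.7 mm and 7.16 degrees, less where a joint would pass 70% of its speed; a pose out of reach is approached as far as the arm can. A call with a number of a shift or a turn outside -1 to 1 is refused whole. A call with a gripper value outside its range is refused whole. OPENING is the opening, from -1 (shut) to 1 (fully open), set as the call begins (- or left out, the last holds). The fingers move at their own pace and stop on an object; the grip force is fixed at half the most. Time passes only in rows, so rows that do not move let the fingers close, or fill a call up. It gives the time, the measured TCP pose, the force, the opening and the grip force at its end, in the units of the state.
- manip.state(): the state, without advancing time (a new reading comes with each control period).
- manip.capture(name): name is "scene" or "top" or "wrist"; returns a dict with "frame" (400x640x3 uint8, red, green, blue), "camera_matrix" (3x3 intrinsics, pixels), "eye" and "attitude" of the camera in the world; the wrist camera has in their place "T_tool_cam" (4x4, takes a point from camera to tool coordinates, whose origin is the TCP and whose axes are the flange's). Camera axes: x right, y down, z forward; pixel columns grow to the right and rows downward; lengths in m; the calibration is good to about 2 mm. A picture is of the moment at which its call begins: read the wrist's pose just before it. There is no depth.
- manip.job_done(): hands the job in; it is judged then, once.
The state is a dict: "clock": time; "joints": joint angles; "joint_vel": joint speeds; "joint_torque": joint torques, N m; "ee_pos": TCP position; "ee_rot": TCP orientation; "wrist_force": force on the tool from outside, world axes, zero at the start; "torque": the same for the moment, N m; "grip_width": finger opening in m; "gripper_force": force on a finger pad.
Only numpy, scipy, OpenCV 4.12 (cv2) and the standard library are available. Lean on these libraries where they do the work, as an engineer would, in place of code of your own. Each camera call takes 0.05 s, during which the arm holds its last target. There are 200 camera calls.

### The job

Put the stamp carousel back together on the square spindle of its white stand: thread the blue coin tray down to the foot first, then the yellow spacer flange down onto the tray's hub, then the green stamp rack on top, each one level, hub up and fully home before the next goes on. The tape dispenser, till roll, red stamp and stapler must stay standing where they are.

Things in the scene. Friction and masses are not known exactly. Their poses are not given: they have to be found in the camera images.
- stand: Fixed carousel stand: round white foot, diameter 100, 10 thick, with an upright square steel spindle, top 84 mm over the counter. Spindle: 34 mm square from z=10 to 44, 28 square from 48 to 63, 22 square from 66 to 78, tapered shoulders between, tip tapers to 12 square at z=84. Origin: centre of the foot's underside, z up; x and y square to the spindle's flat faces.
- tray: Blue round coin tray, loose, hub up: diameter 110, floor 5 mm, rim 10 high, low dividers to 9; in the middle a square hub tube 54 mm over its flats, 40 high, 38 mm square bore right through. Origin: centre of underside, z up, x and y square to the hub's flats (any quarter turn fits). Home: on the stand's foot, origin 10 mm above the stand's origin.
- spacer: Yellow spacer, loose, flange down: round flange of diameter 72, 5 mm thick, under a square collar 46 mm over its flats; 18 mm high in all, 32 mm square bore right through. Origin: centre of underside, z up, x and y square to the collar's flats (any quarter turn fits). Home: on top of the tray's hub, origin 50 mm above the stand's origin.
- rack: Green stamp rack, loose, hub up: flat ring with eight prongs, 104 mm over the prongs, 6 thick, under a square hub tube 38 mm over its flats; 36 mm high in all, 26 mm square bore right through. Origin: centre of underside, z up, x and y square to the hub's flats (any quarter turn fits). Home: on top of the spacer, origin 68 mm above the stand's origin.
- tape_dispenser: Bystander: grey desk tape dispenser, 42x126 mm, 92 mm high, long axis y. Origin: centre of its underside.
- till_roll: Bystander: white paper till roll standing on end, 58 mm diameter, 57 mm high. Origin: centre of its underside.
- red_stamp: Bystander: hand stamp with red turned handle, standing upright, 36 mm diameter, 75 mm high. Origin: centre of its underside.
- stapler: Bystander: black desk stapler, 36x128 mm, 46 mm high, long axis y. Origin: centre of its underside.
- glass_screen: Obstacle, fixed: clear upright glass screen that runs the whole length of the counter behind the work, 1.47 m high. Its near face is the plane x = 0.675 m (the same in every start). All the work is on the robot's side of it; keep gripper, wrist and load clear of it.
- stamp_stand: Obstacle, fixed: stand with hanging hand stamps, about 110 mm across and 155 mm high, always in the same place. Origin: centre of its underside.
There are look-alikes about, which are no part of the job. What is meant by the tray is not black or orange, and is the larger of those in its own colour.

How it is judged:
By the outcome, as a careful person would: the job done as asked, in the order asked, and still so for the second after the job is handed in, with the robot touching nothing.
It also fails if it takes over 72 s, if anything falls off the work surface, if the arm or the gripper's body presses on something with over 40 N, if the wrist force passes 120 N, or if a joint passes its speed limit or range.

## Working session

There is one attempt and no reset: what is moved stays moved. The work goes in short steps, Python scripts to look and compute and a shell command to move; the robot and the scene stay as the last step left them, time stands still between calls to the robot, and variables do not carry over. Pictures are saved under pics/ and viewed, at most 10 in all, crops included, and the job is handed in when it is done.

```bash
mkdir -p pics; cat > h.py <<'E'
import numpy as np, cv2
from cell import manip
from scipy.spatial.transform import Rotation as R
def grab(n):
    s=manip.state(); c=manip.capture(n); f=c["frame"]; K=np.array(c["camera_matrix"])
    if n=="wrist":
        T=np.eye(4); T[:3,:3]=R.from_euler("xyz",s["ee_rot"]).as_matrix(); T[:3,3]=s["ee_pos"]
        T=T@np.array(c["T_tool_cam"]); return f,K,T[:3,:3],T[:3,3]
    A=np.array(c["attitude"]); A=A if A.shape==(3,3) else R.from_euler("xyz",A).as_matrix()
    return f,K,A,np.array(c["eye"])
def ray(K,A,uv): 
    d=A@np.linalg.solve(K,[uv[0],uv[1],1.]); return d/np.linalg.norm(d)
def onz(K,A,e,uv,z):
    d=ray(K,A,uv); return e+d*(z-e[2])/d[2]
def proj(K,A,e,P):
    p=K@(A.T@(np.asarray(P)-e)); return p[:2]/p[2]
def tri(a,b):
    (e1,d1),(e2,d2)=a,b; M=np.stack([d1,-d2],1); t=np.linalg.lstsq(M,e2-e1,rcond=None)[0]
    p,q=e1+t[0]*d1,e2+t[1]*d2; return (p+q)/2,np.linalg.norm(p-q)
E
python3 - <<'E'
from h import *
print(manip.state())
for n in ("scene","top"):
    c=manip.capture(n); print(n,c["camera_matrix"],c["eye"],c["attitude"])
    cv2.imwrite(f"pics/{n}0.png",c["frame"][...,::-1])
E
```

```text
{'clock': 0.0, 'joints': array([-1.28011195e+00,  8.79645003e-02,  1.37231604e+00,  1.57382014e-05,
        1.68358886e+00, -1.03106403e-01]), 'joint_vel': array([ 0.00061003,  0.00050491,  0.00036615, -0.00091204, -0.00190528,
       -0.00053651]), 'joint_torque': array([-7.04490831e-04, -3.51870060e+01, -3.13273358e+01, -2.07431012e-04,
        1.08468969e-02,  6.60205288e-06]), 'ee_pos': array([ 0.21089048, -0.50744711,  0.24710255]), 'ee_rot': array([-3.13932962e+00, -2.49889643e-04,  3.93792251e-01]), 'wrist_force': array([ 0.30026898, -0.13998177, -0.06501808]), 'torque': array([-0.01702949,  0.02011329, -0.02557957]), 'gripper_force': 0.0, 'grip_width': 0.08568961888129094}
scene [[493.82811945   0.         324.01682017]
 [  0.         493.82811945 205.78473712]
 [  0.           0.           1.        ]] [-0.06788259 -1.04639705  1.29537482] [-2.46335532 -0.00635675 -0.44712023]
top [[413.97636338   0.         317.51153528]
 [  0.         413.97636338 207.08483896]
 [  0.           0.           1.        ]] [0.33826457 0.14120158 1.367111  ] [-3.0331631   0.01291404 -1.54293554]
```

View pics/scene0.png

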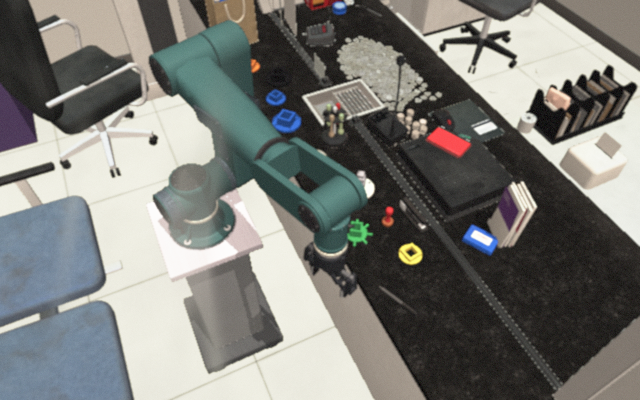

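View pics/top0.png

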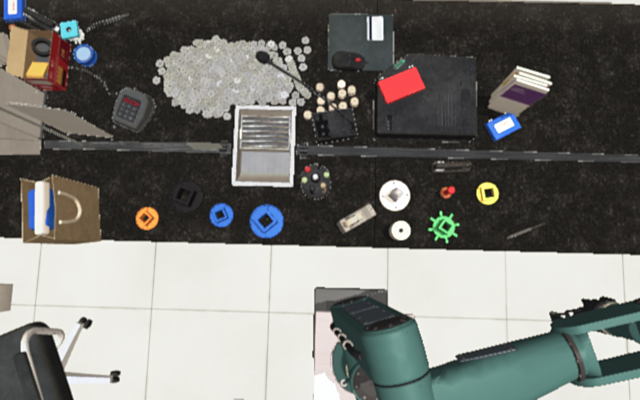

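The scene view shows the parts laid out left to right. In the top view: tray (266,221), smaller blue look-alike (220,215), stand (395,195), till roll (400,231), rack (444,227), spacer (487,193), red stamp (448,191), tape dispenser (356,218), stapler (452,165), stamp stand (316,180).

```bash
cat >> h.py <<'E'
RNG={"blue":((100,120,60),(125,255,255)),"yellow":((22,120,80),(35,255,255)),"green":((50,110,60),(75,255,255)),"white":((0,0,185),(180,40,255))}
def blobs(f,col,mina=40):
    m=cv2.inRange(cv2.cvtColor(f,cv2.COLOR_RGB2HSV),*RNG[col])
    cs,_=cv2.findContours(m,cv2.RETR_EXTERNAL,cv2.CHAIN_APPROX_NONE)
    return m,[c for c in cs if cv2.contourArea(c)>mina]
E
python3 - <<'E'
from h import *
V={n:grab(n) for n in ("top","scene")}
px={"tray":("blue",(266,221),(287,121)),"small":("blue",(220,215),(276,97)),"spacer":("yellow",(487,193),(410,254)),"rack":("green",(444,227),(357,233)),"stand":("white",(395,195),(368,187)),"roll":("white",(400,231),None)}
for k,(col,t,s) in px.items():
    rays=[]
    for n,g in (("top",t),("scene",s)):
        if g is None: continue
        f,K,A,e=V[n]
        m,cs=blobs(f,col,20)
        cs=[c for c in cs if np.hypot(*(np.array(cv2.boundingRect(c)[:2])+np.array(cv2.boundingRect(c)[2:])/2-g))<20]
        if not cs: print(k,n,"none"); continue
        c=max(cs,key=cv2.contourArea); (u,v),(a,b),_=cv2.minAreaRect(c)
        M,_=cv2.minEnclosingCircle(c)
        rays.append((e,ray(K,A,M))); print(k,n,np.round(M,1),np.round((a,b),1),"z0",onz(K,A,e,M,0.0).round(3),"z.04",onz(K,A,e,M,0.04).round(3))
    if len(rays)==2: p,r=tri(*rays); print("   tri",p.round(3),"miss",round(r,4))
f,K,A,e=V["top"]
for n,uv in (("tape",(356,218)),("stamp",(448,191)),("stapler",(452,165)),("stampstand",(316,180))): print(n,onz(K,A,e,uv,.05).round(3))
E
```

```text
tray top [266.1 220.9] [34. 34.] z0 [0.436 0.332 0.   ] z.04 [0.433 0.326 0.04 ]
tray scene [286.5 121. ] [26.2 25.5] z0 [0.442 0.337 0.   ] z.04 [0.427 0.295 0.04 ]
   tri [0.437 0.33  0.007] miss 0.004
small top [221.  214.8] [24. 24.] z0 [0.452 0.483 0.   ] z.04 [0.449 0.473 0.04 ]
small scene [275.2  98. ] [17.7 17.7] z0 [0.455 0.486 0.   ] z.04 [0.439 0.439 0.04 ]
   tri [0.453 0.482 0.004] miss 0.0017
spacer top [487.2 193.2] [23.3 22.6] z0 [ 0.548 -0.398  0.   ] z.04 [ 0.542 -0.383  0.04 ]
spacer scene [410. 254.] [24.  21.9] z0 [ 0.55  -0.398  0.   ] z.04 [ 0.531 -0.418  0.04 ]
   tri [ 0.549 -0.399  0.001] miss 0.0022
rack top [443.2 226.8] [29.8 30.6] z0 [ 0.432 -0.252  0.   ] z.04 [ 0.429 -0.241  0.04 ]
rack scene [358.3 232.7] [25.6 25.3] z0 [ 0.442 -0.257  0.   ] z.04 [ 0.427 -0.281  0.04 ]
   tri [ 0.437 -0.255 -0.001] miss 0.0111
stand top [394.3 195.2] [30. 29.] z0 [ 0.533 -0.091  0.   ] z.04 [ 0.527 -0.084  0.04 ]
stand scene [364.  187.5] [20.6 10.1] z0 [ 0.552 -0.095  0.   ] z.04 [ 0.533 -0.124  0.04 ]
   tri [ 0.542 -0.094  0.002] miss 0.0184
roll top [400.5 230. ] [19.1 17.7] z0 [ 0.418 -0.112  0.   ] z.04 [ 0.416 -0.105  0.04 ]
tape [0.449 0.039 0.05 ]
stamp [ 0.544 -0.254  0.05 ]
stapler [ 0.629 -0.267  0.05 ]
stampstand [0.569 0.17  0.05 ]
```

```bash
cat >> h.py <<'E'
def go(x,y,z=None,yaw=None,q=True):
    s=manip.state(); p=s["ee_pos"]; M=R.from_euler("xyz",s["ee_rot"]).as_matrix()
    t=np.array([x,y,p[2] if z is None else z]); d=M.T@(t-p)*1000/30
    tw=0 if yaw is None else -np.degrees((yaw-s["ee_rot"][2]+np.pi/4)%(np.pi/2)-np.pi/4)/6
    print("t",round(s["clock"],2),"tcp",p.round(4),"rot",s["ee_rot"].round(4),"units dx dy dz",d.round(2),"twist(mod90)",round(tw,2),"j6",s["joints"][5].round(2),"F",s["wrist_force"].round(1),"w",round(s["grip_width"],4))
E
python3 -m pendant '[{"dx":0.9,"dy":-0.17},{"dx":0.9,"dy":-0.17},{"dx":0.9,"dy":-0.17},{"dx":0.9,"dy":-0.17},{"dx":0.9,"dy":-0.17},{"dx":0.9,"dy":-0.17},{"dx":0.9,"dy":-0.17},{"dx":0.9,"dy":-0.17}]'
python3 -m pendant '[{"dx":0.9,"dy":-0.17},{"dx":0.9,"dy":-0.17},{"dx":0.9,"dy":-0.17},{"dx":0.5,"dy":-0.1},{},{},{},{}]'
python3 - <<'E'
from h import *
go(.48,-.09,.25,0)
f,K,A,e=grab("wrist"); print(K[0],e,A.round(2).tolist()); cv2.imwrite("pics/w1.png",f[...,::-1])
np.savez("w1.npz",f=f,K=K,A=A,e=e)
for n,p in (("spacer",(.548,-.398,.018)),("rack",(.435,-.253,.036)),("stand",(.533,-.09,.08))): print(n,proj(K,A,e,p))
E
```

```text
t 0.2 tcp [ 0.211  -0.5076  0.2476] rot [-3.1402e+00 -1.0000e-04  3.9380e-01] units dx dy dz [13.62 -9.41 -0.07] twist(mod90) 3.76 j6 -0.1 F [-0.   0.2  0.3] w 0.0855
[336.17421814   0.         318.90156557] [ 0.28274889 -0.47838044  0.37389096] [[0.38, -0.88, -0.28], [-0.92, -0.37, -0.12], [-0.0, 0.3, -0.95]]
spacer [ 356.57124756 -289.41165019]
rack [ 120.97552968 -224.82254664]
stand [-216.31025193 -724.74844501]$[0]: bad value
$[0]: bad value
```

```bash

python3 -m pendant '[{"dx":0.9,"dy":-0.17,"dz":0,"twist":0},{"dx":0.9,"dy":-0.17,"dz":0,"twist":0},{"dx":0.9,"dy":-0.17,"dz":0,"twist":0},{"dx":0.9,"dy":-0.17,"dz":0,"twist":0},{"dx":0.9,"dy":-0.17,"dz":0,"twist":0},{"dx":0.9,"dy":-0.17,"dz":0,"twist":0},{"dx":0.9,"dy":-0.17,"dz":0,"twist":0},{"dx":0.9,"dy":-0.17,"dz":0,"twist":0}]' && 
python3 -m pendant '[{"dx":0.9,"dy":-0.17,"dz":0,"twist":0},{"dx":0.9,"dy":-0.17,"dz":0,"twist":0},{"dx":0.9,"dy":-0.17,"dz":0,"twist":0},{"dx":0.5,"dy":-0.1,"dz":0,"twist":0},{"dx":0,"dy":0,"dz":0,"twist":0},{"dx":0,"dy":0,"dz":0,"twist":0},{"dx":0,"dy":0,"dz":0,"twist":0},{"dx":0,"dy":0,"dz":0,"twist":0}]' &&
python3 - <<'E'
from h import *
go(.48,-.09,.25,0)
f,K,A,e=grab("wrist"); print(K[0],e,A.round(2).tolist()); cv2.imwrite("pics/w1.png",f[...,::-1])
np.savez("w1.npz",f=f,K=K,A=A,e=e)
for n,p in (("spacer",(.548,-.398,.018)),("rack",(.435,-.253,.036)),("stand",(.533,-.09,.08))): print(n,proj(K,A,e,p))
E
```

```text
clock: 0.92
ee_pos: [0.3958, -0.3864, 0.2482]
ee_rot: [-3.142, 0.0, 0.394]
wrist_force: [0.4, -0.3, -0.1]
grip_width: 0.0858
gripper_force: 0.0
clock: 1.58
ee_pos: [0.4756, -0.3344, 0.2483]
ee_rot: [3.141, 0.0, 0.392]
wrist_force: [0.2, 0.3, -0.1]
grip_width: 0.0854
gripper_force: 0.0
t 1.58 tcp [ 0.4756 -0.3344  0.2483] rot [3.1415e+00 5.0000e-04 3.9230e-01] units dx dy dz [ 3.25 -7.47 -0.06] twist(mod90) 3.75 j6 0.47 F [ 0.2  0.3 -0.1] w 0.0854
[336.17421814   0.         318.90156557] [ 0.54745442 -0.30503019  0.37458648] [[0.38, -0.88, -0.28], [-0.92, -0.37, -0.12], [-0.0, 0.31, -0.95]]
spacer [401.59418881 127.80621895]
rack [230.90924805 177.4705499 ]
stand [54.4806079 -1.7135138]
```

```bash

python3 -m pendant '[{"dx":0.25,"dy":-0.94,"dz":0,"twist":0},{"dx":0.25,"dy":-0.94,"dz":0,"twist":0},{"dx":0.25,"dy":-0.94,"dz":0,"twist":0},{"dx":0.25,"dy":-0.94,"dz":0,"twist":0},{"dx":0,"dy":0,"dz":0,"twist":0},{"dx":0,"dy":0,"dz":0,"twist":0},{"dx":0,"dy":0,"dz":0,"twist":0},{"dx":0,"dy":0,"dz":0,"twist":0}]' >/dev/null
python3 - <<'E'
from h import *
go(.40,.30,.25,0)
f,K,A,e=grab("wrist"); cv2.imwrite("pics/w2.png",f[...,::-1])
np.savez("w2.npz",f=f,K=K,A=A,e=e)
E
python3 -m pendant '[{"dx":0.27,"dy":-0.96,"dz":0,"twist":0},{"dx":0.27,"dy":-0.96,"dz":0,"twist":0},{"dx":0.27,"dy":-0.96,"dz":0,"twist":0},{"dx":0.27,"dy":-0.96,"dz":0,"twist":0},{"dx":0.27,"dy":-0.96,"dz":0,"twist":0},{"dx":0.27,"dy":-0.96,"dz":0,"twist":0},{"dx":0.27,"dy":-0.96,"dz":0,"twist":0},{"dx":0.27,"dy":-0.96,"dz":0,"twist":0}]' >/dev/null
python3 -m pendant '[{"dx":0.27,"dy":-0.96,"dz":0,"twist":0},{"dx":0.27,"dy":-0.96,"dz":0,"twist":0},{"dx":0.27,"dy":-0.96,"dz":0,"twist":0},{"dx":0.27,"dy":-0.96,"dz":0,"twist":0},{"dx":0.27,"dy":-0.96,"dz":0,"twist":0},{"dx":0,"dy":0,"dz":0,"twist":0},{"dx":0,"dy":0,"dz":0,"twist":0},{"dx":0,"dy":0,"dz":0,"twist":0}]' >/dev/null
python3 - <<'E'
from h import *
go(.437,.33,.25,0)
f,K,A,e=grab("wrist"); cv2.imwrite("pics/w3.png",f[...,::-1])
np.savez("w3.npz",f=f,K=K,A=A,e=e)
W=np.hstack([cv2.imread(f"pics/w{i}.png") for i in (1,2)]); W=np.vstack([cv2.resize(W,(800,250)),cv2.resize(cv2.imread("pics/w3.png"),None,fx=.55,fy=.55).repeat(1,0) if 0 else np.hstack([cv2.resize(cv2.imread("pics/w3.png"),(560,350)),np.zeros((350,240,3),np.uint8)])])
cv2.imwrite("pics/m1.png",W)
E
```

```text
t 2.3 tcp [ 0.4607 -0.2191  0.2483] rot [3.141e+00 2.000e-04 3.922e-01] units dx dy dz [  4.74 -16.76  -0.07] twist(mod90) 3.75 j6 0.62 F [-0.2 -0.4 -0.1] w 0.0855
t 3.68 tcp [0.4149 0.1675 0.2481] rot [3.1408e+00 7.0000e-04 3.9320e-01] units dx dy dz [ 2.75 -4.72 -0.07] twist(mod90) 3.75 j6 1.43 F [-0.   0.3  0.9] w 0.0856
```

View pics/m1.png

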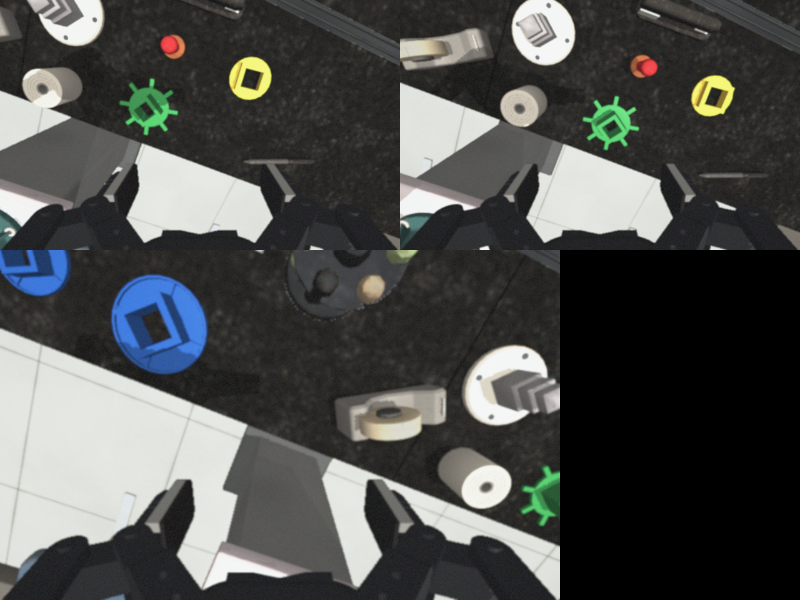

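w1/w2 show the spacer, rack, stand and bystanders. w3 shows the tray, with its hub and bore, at about (182,85), and the stand at about (575,155). Next I'll put the wrist camera straight over the tray.

```bash

python3 -m pendant '[{"dx":0.04,"dy":-0.94,"dz":0.4,"twist":0},{"dx":0.04,"dy":-0.94,"dz":0.4,"twist":0},{"dx":0.04,"dy":-0.94,"dz":0.4,"twist":0},{"dx":0.04,"dy":-0.94,"dz":0.4,"twist":0},{"dx":0.04,"dy":-0.94,"dz":0.4,"twist":0},{"dx":0,"dy":0,"dz":0,"twist":0},{"dx":0,"dy":0,"dz":0,"twist":0},{"dx":0,"dy":0,"dz":0,"twist":0}]' >/dev/null
cat > see.py <<'E'
from h import *
import sys
def corners(f,col,near,hubz,K,A,e,half):
    # hole inside the coloured blob, and edge picture
    m=cv2.inRange(cv2.cvtColor(f,cv2.COLOR_RGB2HSV),*RNG[col]); m=cv2.morphologyEx(m,cv2.MORPH_CLOSE,np.ones((3,3)))
    cs,h=cv2.findContours(m,cv2.RETR_CCOMP,cv2.CHAIN_APPROX_NONE)
    out=[c for c,hh in zip(cs,h[0]) if hh[3]<0 and cv2.contourArea(c)>300]
    c=min(out,key=lambda c:np.hypot(*(np.mean(c[:,0],0)-near))); i=[k for k in range(len(cs)) if cs[k] is c][0]
    holes=[cs[k] for k in range(len(cs)) if h[0][k][3]==i and cv2.contourArea(cs[k])>60]
    return c,holes
E
python3 - <<'E'
from see import *
go(.437,.33,.25,0)
f,K,A,e=grab("wrist"); np.savez("w4.npz",f=f,K=K,A=A,e=e)
g=proj(K,A,e,(.437,.33,.01)); print(g)
c,hs=corners(f,"blue",g,.04,K,A,e,.027)
M,r=cv2.minEnclosingCircle(c); print("outer",M,r,onz(K,A,e,M,.009))
for h in hs:
    b=cv2.minAreaRect(h); print(b)
    for q in cv2.boxPoints(b): print(onz(K,A,e,q,.04).round(4),onz(K,A,e,q,.0).round(4))
# w3 view for height
d=np.load("w3.npz"); g3=proj(d["K"],d["A"],d["e"],(.437,.33,.01)); c3,h3=corners(d["f"],"blue",g3,0,0,0,0,0)
M3,_=cv2.minEnclosingCircle(c3); print("tri rim",tri((e,ray(K,A,M)),(d["e"],ray(d["K"],d["A"],M3))))
x,y=np.int32(g); s=cv2.resize(f[max(0,y-75):y+75,max(0,x-100):x+100],None,fx=4,fy=4,interpolation=cv2.INTER_CUBIC); print("crop",max(0,x-100),max(0,y-75)); cv2.imwrite("pics/c4.png",s[...,::-1])
E
```

```text
t 4.4 tcp [0.3668 0.2996 0.1885] rot [ 3.1407e+00 -3.0000e-04  3.9220e-01] units dx dy dz [ 2.55 -0.04 -2.05] twist(mod90) 3.75 j6 1.74 F [ 0.2 -0.4  0.6] w 0.0852
[316.92127538  93.90452495]
outer (318.0, 90.20833587646484) 67.80836486816406 [0.44016936 0.3303053  0.009     ]
((318.4246520996094, 93.20307922363281), (46.15105438232422, 44.93071365356445), 70.55996704101562)
[0.4392 0.3535 0.04  ] [0.4393 0.3571 0.    ]
[0.4616 0.3276 0.04  ] [0.4649 0.3275 0.    ]
[0.4369 0.3039 0.04  ] [0.4367 0.3002 0.    ]
[0.4134 0.3305 0.04  ] [0.4097 0.3307 0.    ]
tri rim (array([0.43967937, 0.33011635, 0.01082955]), np.float64(0.001026228751311528))
crop 216 18
```

View pics/c4.png

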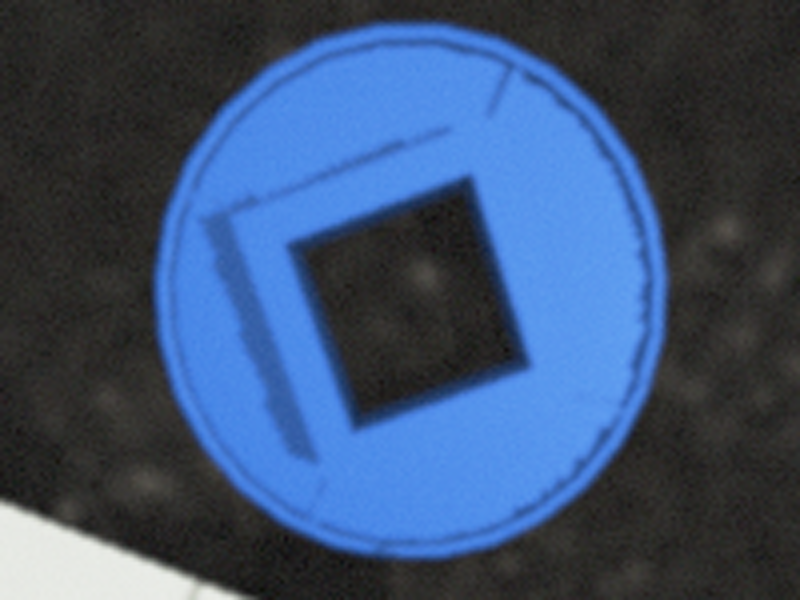

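The bore's dark square is centred at about (318,93), and its edges put the hub near 41.3° in the world. The tray rim triangulates to z = 10.8 mm against 10 mm in the text, so it fits. Next I go to the grasp pose.

```bash

python3 -m pendant '[{"dx":0.86,"dy":0,"dz":0,"twist":0},{"dx":0.86,"dy":0,"dz":0,"twist":0},{"dx":0.85,"dy":0,"dz":0,"twist":0},{"dx":0,"dy":0,"dz":0.5,"twist":-0.8},{"dx":0,"dy":0,"dz":0.6,"twist":-0.8},{"dx":0,"dy":0,"dz":0.6,"twist":-0.8},{"dx":0,"dy":0,"dz":0.6,"twist":-0.73},{"dx":0,"dy":0,"dz":0,"twist":0}]' 0.6 >/dev/null
python3 - <<'E'
from h import *
go(.438,.329,.030,.721)
from see import *
# stand orientation from w2: spindle top faces
d=np.load("w2.npz"); f,K,A,e=d["f"],d["K"],d["A"],d["e"]
g=proj(K,A,e,(.533,-.09,.04)); x,y=np.int32(g); x0,y0=max(0,x-70),max(0,y-60); print(x0,y0)
cv2.imwrite("pics/st.png",cv2.resize(f[y0:y0+120,x0:x0+140],None,fx=5,fy=5,interpolation=cv2.INTER_CUBIC)[...,::-1])
E
```

```text
t 5.12 tcp [0.4363 0.3276 0.1158] rot [-3.1409  0.0068  0.7199] units dx dy dz [0.09 0.   2.86] twist(mod90) -0.01 j6 1.39 F [-0.5 -0.1 -1.2] w 0.0685
148 0
```

View pics/st.png

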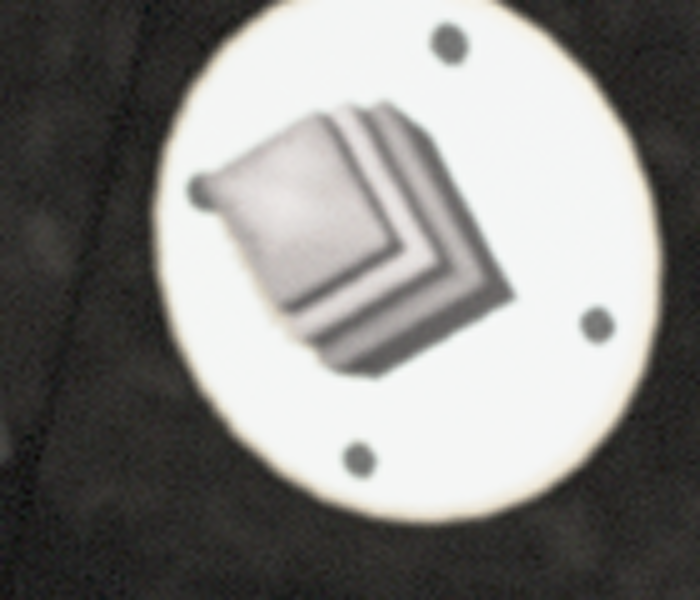

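The view shows the stand's white foot. The spindle base corners are at crop (515,297) and (375,377), which is full image (251,59.4) and (223,75.4). I descend and grasp.

```bash

python3 -m pendant '[{"dx":0.09,"dy":0,"dz":0.7,"twist":0},{"dx":0,"dy":0,"dz":0.7,"twist":0},{"dx":0,"dy":0,"dz":0.6,"twist":0},{"dx":0,"dy":0,"dz":0.5,"twist":0},{"dx":0,"dy":0,"dz":0.3,"twist":0},{"dx":0,"dy":0,"dz":0,"twist":0},{"dx":0,"dy":0,"dz":0,"twist":0},{"dx":0,"dy":0,"dz":0,"twist":0}]' 
python3 -m pendant '[{"dx":0,"dy":0,"dz":0,"twist":0},{"dx":0,"dy":0,"dz":0,"twist":0},{"dx":0,"dy":0,"dz":0,"twist":0},{"dx":0,"dy":0,"dz":0,"twist":0},{"dx":0,"dy":0,"dz":0,"twist":0},{"dx":0,"dy":0,"dz":0,"twist":0},{"dx":0,"dy":0,"dz":0,"twist":0},{"dx":0,"dy":0,"dz":0,"twist":0}]' -1
python3 - <<'E'
from see import *
go(.438,.329,.030,.721)
d=np.load("w2.npz"); f,K,A,e=d["f"],d["K"],d["A"],d["e"]
P=[onz(K,A,e,q,.01) for q in ((251,59.4),(223,75.4))]; print(P, np.degrees(np.arctan2(*(P[0]-P[1])[[1,0]])))
E
```

```text
clock: 5.78
ee_pos: [0.4405, 0.3324, 0.0371]
ee_rot: [3.141, -0.003, 0.72]
wrist_force: [0.1, -0.2, 0.1]
grip_width: 0.0686
gripper_force: 0.0
clock: 6.45
ee_pos: [0.4405, 0.3328, 0.0374]
ee_rot: [3.14, -0.004, 0.722]
wrist_force: [1.1, -0.5, 5.7]
grip_width: 0.0526
gripper_force: 65.7
t 6.45 tcp [0.4405 0.3328 0.0374] rot [ 3.1405 -0.0039  0.7215] units dx dy dz [-0.15  0.04  0.25] twist(mod90) 0.01 j6 1.39 F [ 1.1 -0.5  5.7] w 0.0526
[array([ 0.5356015 , -0.11474658,  0.01      ]), array([ 0.51039566, -0.09335108,  0.01      ])] -40.325617831927424
```

```bash

python3 -m pendant '[{"dx":0,"dy":0,"dz":-0.5,"twist":0},{"dx":0,"dy":0,"dz":-0.9,"twist":0},{"dx":0,"dy":0,"dz":-1,"twist":0},{"dx":0,"dy":0,"dz":-1,"twist":0},{"dx":0,"dy":0,"dz":-1,"twist":0},{"dx":0,"dy":0,"dz":-1,"twist":0},{"dx":0,"dy":0,"dz":-1,"twist":0},{"dx":-0.3,"dy":0.4,"dz":-0.6,"twist":0}]'
python3 -m pendant '[{"dx":-0.68,"dy":0.93,"dz":0,"twist":0},{"dx":-0.68,"dy":0.93,"dz":0,"twist":0},{"dx":-0.68,"dy":0.93,"dz":0,"twist":0},{"dx":-0.68,"dy":0.93,"dz":0,"twist":0},{"dx":-0.68,"dy":0.93,"dz":0,"twist":0},{"dx":-0.68,"dy":0.93,"dz":0,"twist":0},{"dx":-0.68,"dy":0.93,"dz":0,"twist":0},{"dx":-0.68,"dy":0.93,"dz":0,"twist":0}]' >/dev/null
python3 -m pendant '[{"dx":-0.68,"dy":0.93,"dz":0,"twist":0},{"dx":-0.68,"dy":0.93,"dz":0,"twist":0},{"dx":-0.68,"dy":0.93,"dz":0,"twist":0},{"dx":-0.68,"dy":0.93,"dz":0,"twist":0},{"dx":-0.68,"dy":0.93,"dz":0,"twist":-0.7},{"dx":-0.3,"dy":0.4,"dz":0,"twist":-0.7},{"dx":0,"dy":0,"dz":0,"twist":0},{"dx":0,"dy":0,"dz":0,"twist":0}]'
python3 - <<'E'
from see import *
go(.534,-.091,.25,.867)
f,K,A,e=grab("wrist"); np.savez("w5.npz",f=f,K=K,A=A,e=e)
print(proj(K,A,e,(.534,-.091,.01)))
cv2.imwrite("pics/w5.png",f[...,::-1])
E
```

```text
clock: 7.12
ee_pos: [0.4403, 0.3192, 0.2484]
ee_rot: [-3.141, -0.005, 0.724]
wrist_force: [0.8, -0.4, -2.1]
grip_width: 0.0528
gripper_force: 64.8
clock: 8.45
ee_pos: [0.4825, -0.1455, 0.2442]
ee_rot: [-3.139, 0.0, 0.865]
wrist_force: [0.3, -0.0, -2.3]
grip_width: 0.0527
gripper_force: 64.7
t 8.45 tcp [ 0.4825 -0.1455  0.2442] rot [-3.1389e+00  1.0000e-04  8.6520e-01] units dx dy dz [ 2.49  0.13 -0.19] twist(mod90) -0.02 j6 0.3 F [ 0.3 -0.  -2.3] w 0.0527
[323.38060903  95.25459222]
```

View pics/w5.png

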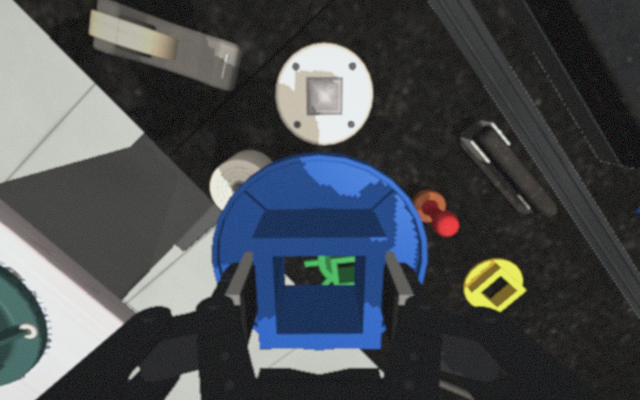

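The picture shows the tray held level, with the stand's foot and square spindle clear ahead at about (324,96) and aligned with the tool. Next I measure both centres.

```bash
cat >> see.py <<'E'
def circ(K,A,e,c,z):
    "contour points cast on plane z, circle fitted"
    P=np.array([onz(K,A,e,q,z)[:2] for q in cv2.convexHull(c)[:,0].astype(float)])
    M=np.c_[2*P,np.ones(len(P))]; s=np.linalg.lstsq(M,(P**2).sum(1),rcond=None)[0]
    r=np.sqrt(s[2]+s[0]**2+s[1]**2); return s[:2],r,np.std(np.hypot(*(P-s[:2]).T)-r)
def sq(K,A,e,h,z):
    P=np.array([onz(K,A,e,q,z)[:2] for q in h[:,0].astype(float)])
    (x,y),s,a=cv2.minAreaRect((P*1e4).astype(np.float32)); return np.array([x,y])/1e4,np.array(s)/1e4,a%90
E
python3 - <<'E'
from see import *
L=lambda n:[np.load(n)[k] for k in "fKAe"]
f,K,A,e=L("w4.npz"); c,h=corners(f,"blue",proj(K,A,e,(.438,.33,.01)),0,0,0,0,0)
print("tray rim",circ(K,A,e,c,.010)); print("bore z0",sq(K,A,e,h[0],0.))
for n in ("w5.npz","w2.npz"):
    f,K,A,e=L(n); g=proj(K,A,e,(.534,-.091,.01))
    hsv=cv2.cvtColor(f,cv2.COLOR_RGB2HSV); m=cv2.inRange(hsv,(0,0,120),(180,70,255))
    cs,_=cv2.findContours(m,cv2.RETR_EXTERNAL,cv2.CHAIN_APPROX_NONE)
    c=min([c for c in cs if cv2.contourArea(c)>2000],key=lambda c:np.hypot(*(np.mean(c[:,0],0)-g)))
    print(n,"foot",circ(K,A,e,c,.010),cv2.boundingRect(c))
    globals()[n[:2]]=(e,ray(K,A,cv2.fitEllipse(c)[0]))
print("tri foot",tri(w5,w2))
f,K,A,e=L("w5.npz"); x,y=np.int32(proj(K,A,e,(.534,-.091,.01)))
cv2.imwrite("pics/sp.png",cv2.resize(f[y-40:y+40,x-50:x+50],None,fx=7,fy=7,interpolation=cv2.INTER_CUBIC)[...,::-1]); print("crop",x-50,y-40)
# sides of spindle base in w5 by gradient along rows/cols
g=cv2.cvtColor(f,cv2.COLOR_RGB2GRAY).astype(float)
print(g[y-4:y+4,x-35:x+35].mean(0).round().astype(int)); print(g[y-35:y+35,x-4:x+4].mean(1).round().astype(int),x,y)
E
```

```text
tray rim (array([0.43728616, 0.32882128]), np.float64(0.055775236710332354), np.float64(0.00018058595982806984))
bore z0 (array([0.43743281, 0.32895835]), array([0.03927377, 0.03947604]), 41.75210952758789)
w5.npz foot (array([ 0.53439091, -0.09166713]), np.float64(0.049895080038178614), np.float64(0.00022932770351857535)) (276, 42, 97, 104)
w2.npz foot (array([ 0.53387061, -0.09238669]), np.float64(0.05039154123941702), np.float64(0.00015390561849464916)) (178, 0, 103, 105)
tri foot (array([ 0.53556006, -0.09006959,  0.0032931 ]), np.float64(0.0006044896550233214))
crop 273 55
[192 192 192 191 192 192 193 193 191 193 191 192 192 192 193 192 191 179
 153 124 116 121 131 142 148 153 158 161 164 172 185 194 202 207 211 213
 214 214 212 211 207 202 198 193 189 185 182 177 173 175 185 187 178 175
 195 223 234 236 237 236 236 236 236 236 236 236 236 236 236 236]
[236 236 236 236 235 236 236 236 235 233 224 210 196 192 192 189 175 147
 130 131 138 144 148 155 161 166 171 176 181 187 193 198 205 208 210 212
 212 211 209 207 203 197 189 184 177 172 168 167 164 167 175 177 166 155
 172 213 233 237 237 237 237 237 236 236 236 237 236 236 236 235] 323 95
```

View pics/sp.png

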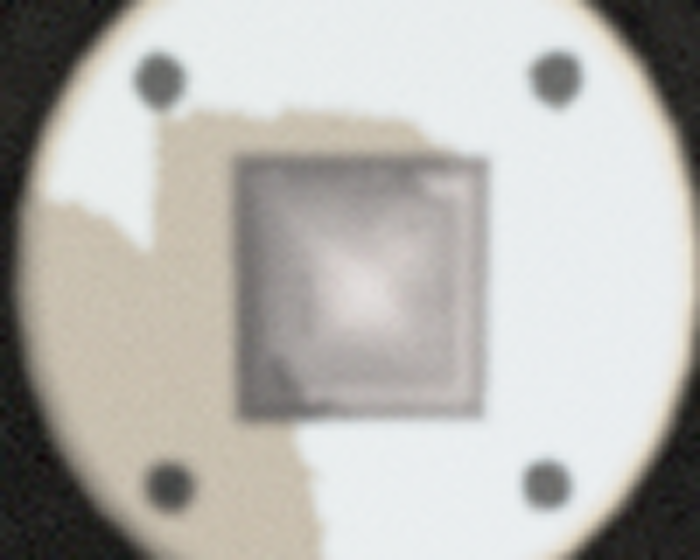

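```bash

python3 -m pendant '[{"dx":0.6,"dy":0.04,"dz":0,"twist":0},{"dx":0.7,"dy":0.04,"dz":0.2,"twist":0},{"dx":0.7,"dy":0.03,"dz":0.5,"twist":0},{"dx":0.65,"dy":0.03,"dz":0.8,"twist":0},{"dx":0,"dy":0,"dz":0.8,"twist":0},{"dx":0,"dy":0,"dz":0.7,"twist":0},{"dx":0,"dy":0,"dz":0,"twist":0},{"dx":0,"dy":0,"dz":0,"twist":0}]' >/dev/null
python3 - <<'E'
from see import *
go(.5373,-.0877,.0475,.865)
f,K,A,e=grab("wrist"); np.savez("w6.npz",f=f,K=K,A=A,e=e); cv2.imwrite("pics/w6.png",f[...,::-1])
E
```

```text
t 9.17 tcp [ 0.5365 -0.0855  0.1539] rot [-3.1378e+00  1.5000e-03  8.6980e-01] units dx dy dz [-0.03  0.08  3.55] twist(mod90) 0.05 j6 0.44 F [ 0.8  0.5 -2.5] w 0.0526
```

View pics/w6.png

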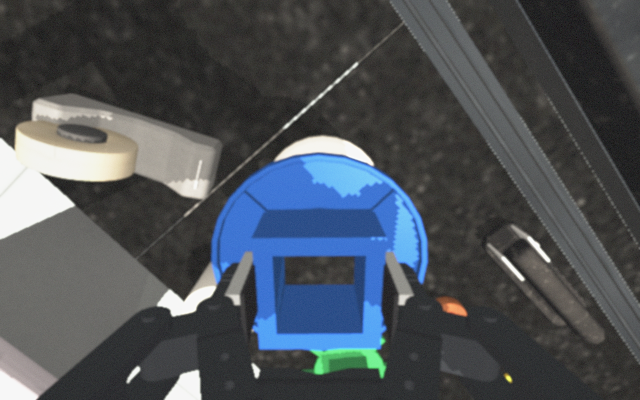

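The tray is held over the spindle, with the foot just showing past the rim at (325,150). I lower it and watch the force.

```bash

python3 -m pendant '[{"dx":-0.03,"dy":0.08,"dz":0.3,"twist":0.05},{"dx":0,"dy":0,"dz":0.3,"twist":0},{"dx":0,"dy":0,"dz":0.3,"twist":0},{"dx":0,"dy":0,"dz":0.3,"twist":0},{"dx":0,"dy":0,"dz":0.3,"twist":0},{"dx":0,"dy":0,"dz":0.3,"twist":0},{"dx":0,"dy":0,"dz":0.2,"twist":0},{"dx":0,"dy":0,"dz":0,"twist":0}]' 
python3 - <<'E'
from h import *
go(.5373,-.0877,.0475,.865)
E
```

```text
clock: 9.88
ee_pos: [0.5376, -0.0892, 0.0929]
ee_rot: [-3.138, 0.002, 0.863]
wrist_force: [-0.8, 0.6, -3.0]
grip_width: 0.053
gripper_force: 64.7
t 9.88 tcp [ 0.5376 -0.0892  0.0929] rot [-3.1379e+00  1.8000e-03  8.6280e-01] units dx dy dz [ 0.03 -0.03  1.51] twist(mod90) -0.02 j6 0.44 F [-0.8  0.6 -3. ] w 0.053
```

```bash

python3 -m pendant '[{"dx":0.02,"dy":-0.03,"dz":0.1,"twist":0},{"dx":0,"dy":0,"dz":0.15,"twist":0},{"dx":0,"dy":0,"dz":0.15,"twist":0},{"dx":0,"dy":0,"dz":0.15,"twist":0},{"dx":0,"dy":0,"dz":0.15,"twist":0},{"dx":0,"dy":0,"dz":0.15,"twist":0},{"dx":0,"dy":0,"dz":0.15,"twist":0},{"dx":0,"dy":0,"dz":0,"twist":0}]' 
python3 - <<'E'
from h import *
go(.5373,-.0877,.0475,.865)
E
```

```text
clock: 10.55
ee_pos: [0.5378, -0.0883, 0.0639]
ee_rot: [-3.139, 0.001, 0.863]
wrist_force: [-0.1, -0.5, -3.2]
grip_width: 0.0525
gripper_force: 64.7
t 10.55 tcp [ 0.5378 -0.0883  0.0639] rot [-3.1394e+00  1.1000e-03  8.6290e-01] units dx dy dz [ 0.   -0.02  0.55] twist(mod90) -0.02 j6 0.44 F [-0.1 -0.5 -3.2] w 0.0525
```

```bash

python3 -m pendant '[{"dx":0,"dy":-0.02,"dz":0.1,"twist":0},{"dx":0,"dy":0,"dz":0.1,"twist":0},{"dx":0,"dy":0,"dz":0.1,"twist":0},{"dx":0,"dy":0,"dz":0.1,"twist":0},{"dx":0,"dy":0,"dz":0.06,"twist":0},{"dx":0,"dy":0,"dz":0.04,"twist":0},{"dx":0,"dy":0,"dz":0.03,"twist":0},{"dx":0,"dy":0,"dz":0,"twist":0}]' 
python3 -m pendant '[{"dx":0,"dy":0,"dz":0,"twist":0},{"dx":0,"dy":0,"dz":0,"twist":0},{"dx":0,"dy":0,"dz":0,"twist":0},{"dx":0,"dy":0,"dz":0,"twist":0},{"dx":0,"dy":0,"dz":0,"twist":0},{"dx":0,"dy":0,"dz":0,"twist":0},{"dx":0,"dy":0,"dz":0,"twist":0},{"dx":0,"dy":0,"dz":0,"twist":0}]' 0.6
python3 - <<'E'
from h import *
go(.4835,-.150,.25,.865)
E
```

```text
clock: 11.22
ee_pos: [0.5381, -0.0881, 0.0492]
ee_rot: [-3.141, 0.0, 0.863]
wrist_force: [0.2, -1.0, -2.1]
grip_width: 0.0523
gripper_force: 64.7
clock: 11.88
ee_pos: [0.5382, -0.0881, 0.0495]
ee_rot: [3.141, 0.0, 0.863]
wrist_force: [-0.0, -0.1, 1.1]
grip_width: 0.0683
gripper_force: 0.0
t 11.88 tcp [ 0.5382 -0.0881  0.0495] rot [3.1415 0.     0.8629] units dx dy dz [-2.75 -0.04 -6.68] twist(mod90) -0.02 j6 0.44 F [-0.  -0.1  1.1] w 0.0683
```

```bash

python3 -m pendant '[{"dx":0,"dy":0,"dz":-0.4,"twist":0},{"dx":0,"dy":0,"dz":-0.8,"twist":0},{"dx":0,"dy":0,"dz":-1,"twist":0},{"dx":0,"dy":0,"dz":-1,"twist":0},{"dx":-0.6,"dy":0,"dz":-0.8,"twist":0},{"dx":-0.8,"dy":0,"dz":-0.8,"twist":0},{"dx":-0.8,"dy":0,"dz":-0.8,"twist":0},{"dx":-0.55,"dy":-0.04,"dz":-0.7,"twist":0}]' >/dev/null
python3 -m pendant '[{"dx":0,"dy":0,"dz":0,"twist":0},{"dx":0,"dy":0,"dz":0,"twist":0},{"dx":0,"dy":0,"dz":0,"twist":0},{"dx":0,"dy":0,"dz":0,"twist":0},{"dx":0,"dy":0,"dz":0,"twist":0},{"dx":0,"dy":0,"dz":0,"twist":0},{"dx":0,"dy":0,"dz":0,"twist":0},{"dx":0,"dy":0,"dz":0,"twist":0}]' >/dev/null
python3 - <<'E'
from see import *
L=lambda n:[np.load(n)[k] for k in "fKAe"]
go(.497,-.457,.19,.865)
f,K,A,e=grab("wrist"); np.savez("w7.npz",f=f,K=K,A=A,e=e); g=proj(K,A,e,(.534,-.092,.02))
c,h=corners(f,"blue",g,0,0,0,0,0); print("tray rim",circ(K,A,e,c,.020),len(h),[sq(K,A,e,x,.05) for x in h])
x,y=np.int32(g); crop=lambda f,x,y:f[max(0,y-75):max(0,y-75)+150,max(0,x-100):max(0,x-100)+200]
S=[cv2.resize(crop(f,x,y),(400,300),interpolation=cv2.INTER_CUBIC)]
# spacer and rack from w1, w2
for nm,col,p,z,hz in (("spacer","yellow",(.548,-.398,.01),.005,0.),("rack","green",(.435,-.254,.01),.006,0.)):
    rr=[]
    for n in ("w1.npz","w2.npz"):
        f,K,A,e=L(n); g=proj(K,A,e,p); c,h=corners(f,col,g,0,0,0,0,0); print(nm,n,circ(K,A,e,c,z),[sq(K,A,e,x,hz) for x in h])
        rr.append((e,ray(K,A,cv2.fitEllipse(cv2.convexHull(c))[0])))
        if n=="w1.npz" : x,y=np.int32(g); S.append(cv2.resize(crop(f,x,y),(400,300),interpolation=cv2.INTER_CUBIC))
    print("tri",tri(*rr))
S.append(S[0]*0)
cv2.imwrite("pics/m7.png",np.vstack([np.hstack(S[:2]),np.hstack(S[2:])])[...,::-1])
E
```

```text
t 13.22 tcp [ 0.4836 -0.1496  0.2378] rot [-3.1405e+00  4.0000e-04  8.6360e-01] units dx dy dz [-7.5   7.    1.59] twist(mod90) -0.01 j6 0.3 F [-0.2 -0.6 -0.1] w 0.0684
tray rim (array([ 0.53496474, -0.09166121]), np.float64(0.05591900447694117), np.float64(0.00017984784742728426)) 1 [(array([ 0.53497251, -0.09150789]), array([0.03726175, 0.03829404]), 49.559261322021484)]
spacer w1.npz (array([ 0.54903425, -0.39877786]), np.float64(0.03706179125478395), np.float64(0.00017323214357705598)) [(array([ 0.54940146, -0.40178687]), array([0.031734  , 0.02846624]), 8.83928394317627)]
spacer w2.npz (array([ 0.54918749, -0.39922843]), np.float64(0.037647394891211175), np.float64(0.0009458162107844104)) [(array([ 0.54999468, -0.40480005]), array([0.03184685, 0.02207703]), 9.021685600280762)]
tri (array([ 0.55010538, -0.39792017,  0.00661631]), np.float64(2.2928596114758743e-05))
rack w1.npz (array([ 0.43370095, -0.25380752]), np.float64(0.052525538393515495), np.float64(0.00040159865117969244)) [(array([ 0.42763848, -0.25091411]), array([0.02658619, 0.01567462]), 54.83039474487305)]
rack w2.npz (array([ 0.43383784, -0.25343442]), np.float64(0.052730609017890326), np.float64(0.0004067918169593945)) [(array([ 0.4287811 , -0.25709448]), array([0.0167727 , 0.02364069]), 55.27285385131836)]
tri (array([ 0.43554947, -0.25281833,  0.00499574]), np.float64(0.00016371865113586862))
```

View pics/m7.png

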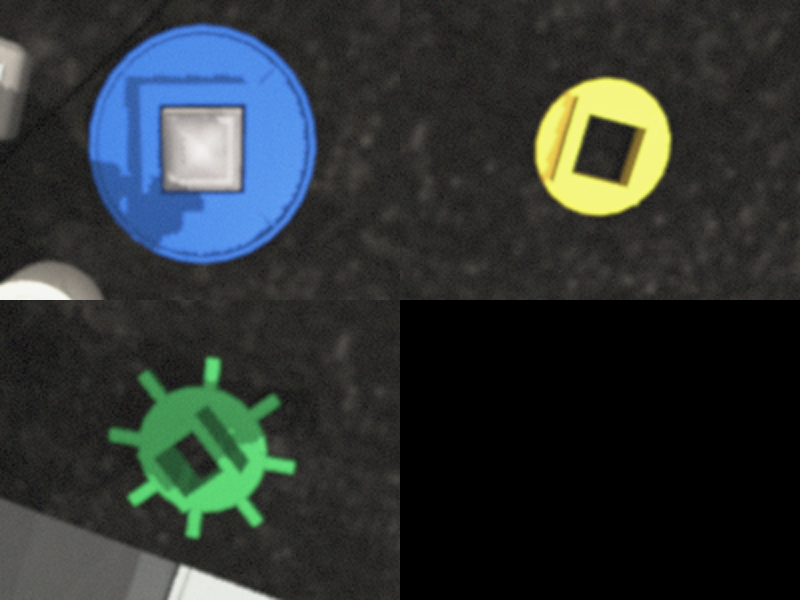

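The crops show the tray seated level and centred: the rim is at (0.535, −0.0917) and its apparent size fits z = 20 mm. The spacer is at (0.549, −0.399), turned 9°, and the rack at (0.434, −0.254), turned 55°. On to the spacer.

```bash

python3 -m pendant '[{"dx":-0.85,"dy":0.68,"dz":0,"twist":0},{"dx":-0.85,"dy":0.68,"dz":0,"twist":0},{"dx":-0.85,"dy":0.68,"dz":0,"twist":0},{"dx":-0.85,"dy":0.68,"dz":0,"twist":0},{"dx":-0.85,"dy":0.68,"dz":0,"twist":0},{"dx":-0.85,"dy":0.68,"dz":0,"twist":0},{"dx":-0.85,"dy":0.68,"dz":0,"twist":0},{"dx":-0.85,"dy":0.68,"dz":0,"twist":0}]' 0.4 >/dev/null
python3 -m pendant '[{"dx":0,"dy":0,"dz":0.3,"twist":1},{"dx":0,"dy":0,"dz":0.4,"twist":1},{"dx":0,"dy":0,"dz":0.4,"twist":1},{"dx":0,"dy":0,"dz":0.4,"twist":1},{"dx":0,"dy":0,"dz":0.4,"twist":1},{"dx":0,"dy":0,"dz":0.1,"twist":1},{"dx":0,"dy":0,"dz":0,"twist":0.77},{"dx":0,"dy":0,"dz":0,"twist":0}]' >/dev/null
python3 -m pendant '[{"dx":0,"dy":0,"dz":0,"twist":0},{"dx":0,"dy":0,"dz":0,"twist":0},{"dx":0,"dy":0,"dz":0,"twist":0},{"dx":0,"dy":0,"dz":0,"twist":0},{"dx":0,"dy":0,"dz":0,"twist":0},{"dx":0,"dy":0,"dz":0,"twist":0},{"dx":0,"dy":0,"dz":0,"twist":0},{"dx":0,"dy":0,"dz":0,"twist":0}]' >/dev/null
python3 - <<'E'
from see import *
f,K,A,e=grab("wrist"); np.savez("w8.npz",f=f,K=K,A=A,e=e); g=proj(K,A,e,(.549,-.399,.01))
c,h=corners(f,"yellow",g,0,0,0,0,0); q=circ(K,A,e,c,.005); b=sq(K,A,e,h[0],0.); print(q,b)
go(*q[0],.0235,np.radians(b[2]))
E
```

```text
(array([ 0.54902   , -0.39891287]), np.float64(0.03670159181750617), np.float64(0.00010002249691975532)) (array([ 0.54929551, -0.39884443]), array([0.03138925, 0.03204022]), 8.905452728271484)
t 15.32 tcp [ 0.4749 -0.4111  0.1784] rot [ 3.1415 -0.      0.1541] units dx dy dz [ 2.5  -0.02  5.16] twist(mod90) -0.01 j6 0.61 F [-0.9  0.7 -0.2] w 0.06
```

```bash

python3 -m pendant '[{"dx":0.6,"dy":0,"dz":0.3,"twist":0},{"dx":0.65,"dy":-0.01,"dz":0.8,"twist":0},{"dx":0.65,"dy":-0.01,"dz":0.9,"twist":0},{"dx":0.6,"dy":0,"dz":1,"twist":0},{"dx":0,"dy":0,"dz":1,"twist":0},{"dx":0,"dy":0,"dz":0.7,"twist":0},{"dx":0,"dy":0,"dz":0.25,"twist":0},{"dx":0,"dy":0,"dz":0,"twist":0}]' >/dev/null
python3 - <<'E'
from see import *
go(.5491,-.3989,.0235,.1554)
E
python3 -m pendant '[{"dx":0,"dy":0,"dz":0,"twist":0},{"dx":0,"dy":0,"dz":0.05,"twist":0},{"dx":0,"dy":0,"dz":0.05,"twist":0},{"dx":0,"dy":0,"dz":0.05,"twist":0},{"dx":0,"dy":0,"dz":0.05,"twist":0},{"dx":0,"dy":0,"dz":0,"twist":0},{"dx":0,"dy":0,"dz":0,"twist":0},{"dx":0,"dy":0,"dz":0,"twist":0}]'
python3 - <<'E'
from see import *
go(.5491,-.3989,.0235,.1554)
E
```

```text
t 15.98 tcp [ 0.5474 -0.3976  0.0265] rot [-3.1369  0.0041  0.1541] units dx dy dz [0.05 0.05 0.1 ] twist(mod90) -0.01 j6 0.7 F [-0.5  0.5 -0.8] w 0.0597
clock: 16.65
ee_pos: [0.549, -0.399, 0.0241]
ee_rot: [3.141, -0.0, 0.154]
wrist_force: [0.5, -0.4, -0.2]
grip_width: 0.0597
gripper_force: 0.0
t 16.65 tcp [ 0.549  -0.399   0.0241] rot [ 3.1414e+00 -1.0000e-04  1.5400e-01] units dx dy dz [ 0.   -0.    0.02] twist(mod90) -0.01 j6 0.7 F [ 0.5 -0.4 -0.2] w 0.0597
```

```bash

python3 -m pendant '[{"dx":0,"dy":0,"dz":0,"twist":0},{"dx":0,"dy":0,"dz":0,"twist":0},{"dx":0,"dy":0,"dz":0,"twist":0},{"dx":0,"dy":0,"dz":0,"twist":0},{"dx":0,"dy":0,"dz":0,"twist":0},{"dx":0,"dy":0,"dz":0,"twist":0},{"dx":0,"dy":0,"dz":0,"twist":0},{"dx":0,"dy":0,"dz":0,"twist":0}]' -1
python3 - <<'E'
from see import *
go(.5491,-.3989,.0235,.1554)
E
python3 -m pendant '[{"dx":0,"dy":0,"dz":-0.3,"twist":0},{"dx":0,"dy":0,"dz":-0.6,"twist":0},{"dx":0,"dy":0,"dz":-0.9,"twist":0},{"dx":0,"dy":0,"dz":-1,"twist":0},{"dx":0,"dy":0,"dz":-1,"twist":0},{"dx":0,"dy":0,"dz":-1,"twist":0},{"dx":0,"dy":0,"dz":-0.5,"twist":0},{"dx":0,"dy":0,"dz":0,"twist":0}]'
python3 - <<'E'
from see import *
go(.485,-.15,.2,.8636)
E
```

```text
clock: 17.32
ee_pos: [0.5493, -0.3993, 0.0245]
ee_rot: [3.141, -0.001, 0.154]
wrist_force: [-0.2, -0.8, 3.9]
grip_width: 0.0439
gripper_force: 63.7
t 17.32 tcp [ 0.5493 -0.3993  0.0245] rot [ 3.1407e+00 -7.0000e-04  1.5390e-01] units dx dy dz [-0.   -0.01  0.03] twist(mod90) -0.01 j6 0.7 F [-0.2 -0.8  3.9] w 0.0439
clock: 17.98
ee_pos: [0.5504, -0.4002, 0.1889]
ee_rot: [3.135, -0.006, 0.154]
wrist_force: [0.7, -0.1, -0.7]
grip_width: 0.044
gripper_force: 63.2
t 17.98 tcp [ 0.5504 -0.4002  0.1889] rot [ 3.1346 -0.0059  0.1541] units dx dy dz [-0.87 -8.57 -0.44] twist(mod90) -6.78 j6 0.7 F [ 0.7 -0.1 -0.7] w 0.044
```

```bash

python3 -m pendant '[{"dx":0.1,"dy":-0.9,"dz":0,"twist":0},{"dx":0.1,"dy":-1,"dz":0,"twist":0},{"dx":0.1,"dy":-1,"dz":0,"twist":0},{"dx":0.1,"dy":-1,"dz":0,"twist":0},{"dx":0.1,"dy":-1,"dz":0,"twist":0},{"dx":0.1,"dy":-1,"dz":0,"twist":0},{"dx":0.1,"dy":-1,"dz":0,"twist":0},{"dx":0.1,"dy":-1,"dz":0,"twist":0}]' >/dev/null
python3 -m pendant '[{"dx":0.1,"dy":-1,"dz":0,"twist":0},{"dx":0.1,"dy":-1,"dz":0,"twist":0},{"dx":0.06,"dy":-0.34,"dz":0,"twist":0},{"dx":0,"dy":0,"dz":0,"twist":-1},{"dx":0,"dy":0,"dz":0,"twist":-1},{"dx":0,"dy":0,"dz":0,"twist":-1},{"dx":0,"dy":0,"dz":0,"twist":-1},{"dx":0,"dy":0,"dz":0,"twist":-1}]' >/dev/null
python3 -m pendant '[{"dx":0,"dy":0,"dz":0.5,"twist":-1},{"dx":0,"dy":0,"dz":0.5,"twist":-0.78},{"dx":0,"dy":0,"dz":0.3,"twist":0},{"dx":0,"dy":0,"dz":0.2,"twist":0},{"dx":0,"dy":0,"dz":0,"twist":0},{"dx":0,"dy":0,"dz":0,"twist":0},{"dx":0,"dy":0,"dz":0,"twist":0},{"dx":0,"dy":0,"dz":0,"twist":0}]' >/dev/null
python3 - <<'E'
from see import *
go(.5347,-.0916,.0745,.8636)
f,K,A,e=grab("wrist"); cv2.imwrite("pics/w9.png",f[...,::-1])
E
```

```text
t 19.98 tcp [ 0.5338 -0.0907  0.1389] rot [ 3.1398e+00 -7.0000e-04  8.6350e-01] units dx dy dz [-0.01  0.04  2.15] twist(mod90) -0.0 j6 0.43 F [-0.1  1.1 -1.1] w 0.0442
```

View pics/w9.png

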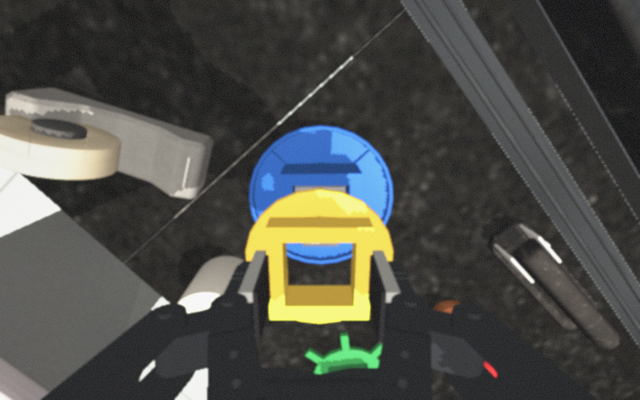

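The spacer is held level, centred and square over the tray and spindle. That was my tenth picture, so from here I check by numbers only. Lowering.

```bash

python3 -m pendant '[{"dx":-0.01,"dy":0.04,"dz":0.2,"twist":0},{"dx":0,"dy":0,"dz":0.25,"twist":0},{"dx":0,"dy":0,"dz":0.25,"twist":0},{"dx":0,"dy":0,"dz":0.25,"twist":0},{"dx":0,"dy":0,"dz":0.2,"twist":0},{"dx":0,"dy":0,"dz":0.2,"twist":0},{"dx":0,"dy":0,"dz":0.1,"twist":0},{"dx":0,"dy":0,"dz":0,"twist":0}]'
python3 - <<'E'
from see import *
go(.5347,-.0916,.0745,.8636)
E
```

```text
clock: 20.7
ee_pos: [0.5333, -0.0913, 0.0931]
ee_rot: [-3.14, 0.001, 0.864]
wrist_force: [0.0, -0.3, -0.4]
grip_width: 0.044
gripper_force: 63.2
t 20.7 tcp [ 0.5333 -0.0913  0.0931] rot [-3.1396e+00  1.0000e-03  8.6400e-01] units dx dy dz [0.02 0.04 0.62] twist(mod90) 0.0 j6 0.43 F [ 0.  -0.3 -0.4] w 0.044
```

```bash

python3 -m pendant '[{"dx":0.02,"dy":0.04,"dz":0.1,"twist":0},{"dx":0,"dy":0,"dz":0.1,"twist":0},{"dx":0,"dy":0,"dz":0.1,"twist":0},{"dx":0,"dy":0,"dz":0.1,"twist":0},{"dx":0,"dy":0,"dz":0.1,"twist":0},{"dx":0,"dy":0,"dz":0.05,"twist":0},{"dx":0,"dy":0,"dz":0,"twist":0},{"dx":0,"dy":0,"dz":0,"twist":0}]'
python3 - <<'E'
from see import *
go(.5347,-.0916,.0745,.8636)
E
```

```text
clock: 21.37
ee_pos: [0.5352, -0.0918, 0.0778]
ee_rot: [-3.141, 0.0, 0.864]
wrist_force: [0.0, 1.0, -0.6]
grip_width: 0.044
gripper_force: 63.2
t 21.37 tcp [ 0.5352 -0.0918  0.0778] rot [-3.1414e+00  1.0000e-04  8.6400e-01] units dx dy dz [-0.01 -0.02  0.11] twist(mod90) 0.0 j6 0.43 F [ 0.   1.  -0.6] w 0.044
```

```bash

python3 -m pendant '[{"dx":0,"dy":-0.01,"dz":0.04,"twist":0},{"dx":0,"dy":0,"dz":0.04,"twist":0},{"dx":0,"dy":0,"dz":0.03,"twist":0},{"dx":0,"dy":0,"dz":0.02,"twist":0},{"dx":0,"dy":0,"dz":0,"twist":0},{"dx":0,"dy":0,"dz":0,"twist":0},{"dx":0,"dy":0,"dz":0,"twist":0},{"dx":0,"dy":0,"dz":0,"twist":0}]'
python3 -m pendant '[{"dx":0,"dy":0,"dz":0,"twist":0},{"dx":0,"dy":0,"dz":0,"twist":0},{"dx":0,"dy":0,"dz":0,"twist":0},{"dx":0,"dy":0,"dz":0,"twist":0},{"dx":0,"dy":0,"dz":0,"twist":0},{"dx":0,"dy":0,"dz":0,"twist":0},{"dx":0,"dy":0,"dz":0,"twist":0},{"dx":0,"dy":0,"dz":0,"twist":0}]' 0.4
python3 -m pendant '[{"dx":0,"dy":0,"dz":-0.3,"twist":0},{"dx":0,"dy":0,"dz":-0.8,"twist":0},{"dx":0,"dy":0,"dz":-1,"twist":0},{"dx":-0.3,"dy":0,"dz":-1,"twist":0},{"dx":-0.6,"dy":0,"dz":-1,"twist":0},{"dx":-0.8,"dy":0,"dz":-0.8,"twist":0},{"dx":-0.6,"dy":0,"dz":-0.6,"twist":0},{"dx":-0.2,"dy":0,"dz":0,"twist":0}]' >/dev/null
python3 -m pendant '[{"dx":0,"dy":0,"dz":0,"twist":0},{"dx":0,"dy":0,"dz":0,"twist":0},{"dx":0,"dy":0,"dz":0,"twist":0},{"dx":0,"dy":0,"dz":0,"twist":0},{"dx":0,"dy":0,"dz":0,"twist":0},{"dx":0,"dy":0,"dz":0,"twist":0},{"dx":0,"dy":0,"dz":0,"twist":0},{"dx":0,"dy":0,"dz":0,"twist":0}]' >/dev/null
python3 - <<'E'
from see import *
f,K,A,e=grab("wrist"); np.savez("w10.npz",f=f,K=K,A=A,e=e); cv2.imwrite("pics/w10.png",f[...,::-1])
g=proj(K,A,e,(.5347,-.0916,.055)); print(g)
c,h=corners(f,"yellow",g,0,0,0,0,0); print("spacer",circ(K,A,e,c,.055),[sq(K,A,e,x,.068) for x in h])
b,_=blobs(f,"blue",300); b=max(_,key=cv2.contourArea); print("tray",circ(K,A,e,b,.020))
r=np.array([.4337,-.2537])-.075*np.array([np.cos(.96),np.sin(.96)]); print(r); go(*r,.2,.96)
E
```

```text
clock: 22.03
ee_pos: [0.5351, -0.0917, 0.0744]
ee_rot: [3.141, 0.0, 0.864]
wrist_force: [-0.9, 1.2, 2.9]
grip_width: 0.0442
gripper_force: 63.6
clock: 22.7
ee_pos: [0.5351, -0.0917, 0.074]
ee_rot: [3.142, 0.0, 0.864]
wrist_force: [-0.2, 0.0, -0.5]
grip_width: 0.0594
gripper_force: 0.0
[318.84077404  95.98860498]
spacer (array([ 0.53518973, -0.0913038 ]), np.float64(0.03476982271227537), np.float64(0.00015456989569561782)) [(array([ 0.53510469, -0.09161735]), array([0.03142022, 0.03223944]), 49.6070442199707)]
tray (array([ 0.53498859, -0.09170085]), np.float64(0.055875956266140385), np.float64(0.0001724318636478772))
[ 0.390686   -0.31513937]
t 24.08 tcp [ 0.4864 -0.1485  0.2388] rot [-3.1413e+00  1.0000e-04  8.6430e-01] units dx dy dz [-6.3   1.18  1.29] twist(mod90) -0.91 j6 0.3 F [0.2 0.7 0.1] w 0.0597
```

```bash

python3 -m pendant '[{"dx":-0.79,"dy":0.15,"dz":0.1,"twist":0},{"dx":-0.79,"dy":0.15,"dz":0.2,"twist":0},{"dx":-0.79,"dy":0.15,"dz":0.2,"twist":0},{"dx":-0.79,"dy":0.15,"dz":0.2,"twist":0},{"dx":-0.79,"dy":0.15,"dz":0.2,"twist":0},{"dx":-0.79,"dy":0.15,"dz":0.2,"twist":0},{"dx":-0.79,"dy":0.15,"dz":0.1,"twist":0},{"dx":-0.79,"dy":0.15,"dz":0.1,"twist":0}]' 0.3 >/dev/null
python3 -m pendant '[{"dx":0,"dy":0,"dz":0,"twist":-0.5},{"dx":0,"dy":0,"dz":0,"twist":-0.41},{"dx":0,"dy":0,"dz":0,"twist":0},{"dx":0,"dy":0,"dz":0,"twist":0},{"dx":0,"dy":0,"dz":0,"twist":0},{"dx":0,"dy":0,"dz":0,"twist":0},{"dx":0,"dy":0,"dz":0,"twist":0},{"dx":0,"dy":0,"dz":0,"twist":0}]' >/dev/null
python3 - <<'E'
from see import *
f,K,A,e=[np.load("w10.npz")[k] for k in "fKAe"]
hsv=cv2.cvtColor(f,cv2.COLOR_RGB2HSV); m=cv2.inRange(hsv,(12,60,60),(60,255,255))
cs,_=cv2.findContours(m,cv2.RETR_EXTERNAL,cv2.CHAIN_APPROX_NONE); g=proj(K,A,e,(.5347,-.0916,.055)); c=min([c for c in cs if cv2.contourArea(c)>800],key=lambda c:np.hypot(*(np.mean(c[:,0],0)-g)))
print("spacer loose",circ(K,A,e,c,.055))
f,K,A,e=grab("wrist"); np.savez("w11.npz",f=f,K=K,A=A,e=e); cv2.imwrite("pics/w11.png",f[...,::-1]); g=proj(K,A,e,(.434,-.2537,.01))
c,h=corners(f,"green",g,0,0,0,0,0); q=circ(K,A,e,c,.006); b=[sq(K,A,e,x,0.) for x in h]; print(q,b)
go(*q[0],.027,np.radians(b[0][2]))
E
```

```text
spacer loose (array([ 0.53512987, -0.09141755]), np.float64(0.03545455141314823), np.float64(0.00012642277236192895))
(array([ 0.43377234, -0.25358659]), np.float64(0.052433386498133776), np.float64(0.00023827364043199812)) [(array([ 0.43402329, -0.25351946]), array([0.02649011, 0.02717928]), 55.0540771484375)]
t 25.47 tcp [ 0.3907 -0.316   0.2001] rot [3.1414 0.     0.9595] units dx dy dz [ 2.53 -0.02  5.77] twist(mod90) -0.01 j6 -0.18 F [-0.6  0.3  0.3] w 0.0557
```

The looser mask gives the spacer a flange radius of 35.5 mm at z = 55 mm, so it is home. Now I grasp the rack.

```bash

python3 -m pendant '[{"dx":0.6,"dy":0,"dz":0.3,"twist":0},{"dx":0.65,"dy":-0.01,"dz":0.8,"twist":0},{"dx":0.65,"dy":-0.01,"dz":0.9,"twist":0},{"dx":0.63,"dy":0,"dz":1,"twist":0},{"dx":0,"dy":0,"dz":1,"twist":0},{"dx":0,"dy":0,"dz":0.9,"twist":0},{"dx":0,"dy":0,"dz":0.5,"twist":0},{"dx":0,"dy":0,"dz":0,"twist":0}]' >/dev/null
python3 -m pendant '[{"dx":0,"dy":0,"dz":0.1,"twist":0},{"dx":0,"dy":0,"dz":0.15,"twist":0},{"dx":0,"dy":0,"dz":0.1,"twist":0},{"dx":0,"dy":0,"dz":0,"twist":0},{"dx":0,"dy":0,"dz":0,"twist":0},{"dx":0,"dy":0,"dz":0,"twist":0},{"dx":0,"dy":0,"dz":0,"twist":0},{"dx":0,"dy":0,"dz":0,"twist":0}]'
python3 - <<'E'
from see import *
go(.4339,-.2536,.027,.961)
E
```

```text
clock: 26.8
ee_pos: [0.4339, -0.254, 0.0279]
ee_rot: [3.141, 0.0, 0.959]
wrist_force: [0.0, 0.8, 0.4]
grip_width: 0.0553
gripper_force: 0.0
t 26.8 tcp [ 0.4339 -0.254   0.0279] rot [3.1407e+00 1.0000e-04 9.5920e-01] units dx dy dz [ 0.01 -0.01  0.03] twist(mod90) -0.02 j6 -0.03 F [0.  0.8 0.4] w 0.0553
```

```bash

python3 -m pendant '[{"dx":0,"dy":0,"dz":0,"twist":0},{"dx":0,"dy":0,"dz":0,"twist":0},{"dx":0,"dy":0,"dz":0,"twist":0},{"dx":0,"dy":0,"dz":0,"twist":0},{"dx":0,"dy":0,"dz":0,"twist":0},{"dx":0,"dy":0,"dz":0,"twist":0},{"dx":0,"dy":0,"dz":0,"twist":0},{"dx":0,"dy":0,"dz":0,"twist":0}]' -1
python3 - <<'E'
from see import *
go(.4339,-.2536,.027,.961)
E
python3 -m pendant '[{"dx":0,"dy":0,"dz":-0.3,"twist":0},{"dx":0,"dy":0,"dz":-0.6,"twist":0},{"dx":0,"dy":0,"dz":-0.9,"twist":0},{"dx":0,"dy":0,"dz":-1,"twist":0},{"dx":0,"dy":0,"dz":-1,"twist":0},{"dx":0,"dy":0,"dz":-1,"twist":0},{"dx":0,"dy":0,"dz":-0.7,"twist":0},{"dx":0,"dy":0,"dz":0,"twist":0}]'
python3 - <<'E'
from see import *
go(.5348,-.0917,.19,.8643)
E
```

```text
clock: 27.47
ee_pos: [0.4341, -0.2541, 0.028]
ee_rot: [3.14, 0.0, 0.959]
wrist_force: [0.1, -0.9, 5.4]
grip_width: 0.0368
gripper_force: 61.1
t 27.47 tcp [ 0.4341 -0.2541  0.028 ] rot [3.1403e+00 1.0000e-04 9.5930e-01] units dx dy dz [ 0.01 -0.01  0.03] twist(mod90) -0.02 j6 -0.03 F [ 0.1 -0.9  5.4] w 0.0368
clock: 28.13
ee_pos: [0.4353, -0.255, 0.198]
ee_rot: [3.132, 0.0, 0.959]
wrist_force: [0.4, -1.7, -0.7]
grip_width: 0.037
gripper_force: 60.6
t 28.13 tcp [ 0.4353 -0.255   0.198 ] rot [3.1325e+00 3.0000e-04 9.5930e-01] units dx dy dz [ 6.36 -0.41  0.26] twist(mod90) 0.91 j6 -0.03 F [ 0.4 -1.7 -0.7] w 0.037
```

```bash

python3 -m pendant '[{"dx":0.5,"dy":-0.04,"dz":0,"twist":0},{"dx":0.9,"dy":-0.05,"dz":0,"twist":0},{"dx":0.9,"dy":-0.05,"dz":0,"twist":0},{"dx":0.9,"dy":-0.05,"dz":0,"twist":0},{"dx":0.9,"dy":-0.05,"dz":0,"twist":0},{"dx":0.9,"dy":-0.05,"dz":0,"twist":0},{"dx":0.9,"dy":-0.05,"dz":0,"twist":0},{"dx":0.46,"dy":-0.03,"dz":0,"twist":0}]' >/dev/null
python3 -m pendant '[{"dx":0,"dy":0,"dz":0,"twist":0.5},{"dx":0,"dy":0,"dz":0.3,"twist":0.41},{"dx":0,"dy":0,"dz":0.4,"twist":0},{"dx":0,"dy":0,"dz":0.3,"twist":0},{"dx":0,"dy":0,"dz":0.2,"twist":0},{"dx":0,"dy":0,"dz":0,"twist":0},{"dx":0,"dy":0,"dz":0,"twist":0},{"dx":0,"dy":0,"dz":0,"twist":0}]' >/dev/null
python3 - <<'E'
from see import *
go(.5348,-.0917,.096,.8643)
E
```

```text
t 29.47 tcp [ 0.5343 -0.0915  0.1568] rot [ 3.141e+00 -2.000e-04  8.638e-01] units dx dy dz [0.01 0.02 2.03] twist(mod90) -0.0 j6 0.43 F [ 0.3 -0.6 -1.1] w 0.0372
```

```bash

python3 -m pendant '[{"dx":0.01,"dy":0.02,"dz":0.3,"twist":0},{"dx":0,"dy":0,"dz":0.3,"twist":0},{"dx":0,"dy":0,"dz":0.3,"twist":0},{"dx":0,"dy":0,"dz":0.3,"twist":0},{"dx":0,"dy":0,"dz":0.2,"twist":0},{"dx":0,"dy":0,"dz":0.1,"twist":0},{"dx":0,"dy":0,"dz":0,"twist":0},{"dx":0,"dy":0,"dz":0,"twist":0}]'
python3 - <<'E'
from see import *
go(.5348,-.0917,.096,.8643)
E
python3 -m pendant '[{"dx":0,"dy":0,"dz":0.08,"twist":0},{"dx":0,"dy":0,"dz":0.08,"twist":0},{"dx":0,"dy":0,"dz":0.08,"twist":0},{"dx":0,"dy":0,"dz":0.08,"twist":0},{"dx":0,"dy":0,"dz":0.06,"twist":0},{"dx":0,"dy":0,"dz":0,"twist":0},{"dx":0,"dy":0,"dz":0,"twist":0},{"dx":0,"dy":0,"dz":0,"twist":0}]'
python3 - <<'E'
from see import *
go(.5348,-.0917,.096,.8643)
E
```

```text
clock: 30.13
ee_pos: [0.5348, -0.0913, 0.1114]
ee_rot: [-3.141, 0.0, 0.864]
wrist_force: [-0.1, 0.7, -1.3]
grip_width: 0.0366
gripper_force: 60.6
t 30.13 tcp [ 0.5348 -0.0913  0.1114] rot [-3.1415e+00  1.0000e-04  8.6400e-01] units dx dy dz [-0.01  0.01  0.51] twist(mod90) -0.0 j6 0.43 F [-0.1  0.7 -1.3] w 0.0366
clock: 30.8
ee_pos: [0.5349, -0.0913, 0.1002]
ee_rot: [3.141, 0.0, 0.864]
wrist_force: [-0.2, -0.6, -1.0]
grip_width: 0.037
gripper_force: 60.6
t 30.8 tcp [ 0.5349 -0.0913  0.1002] rot [3.1414 0.     0.864 ] units dx dy dz [-0.01  0.01  0.14] twist(mod90) -0.0 j6 0.43 F [-0.2 -0.6 -1. ] w 0.037
```

Bottom at about 72 mm, already over the 22 mm section with no contact. I seat it, release and check.

```bash

python3 -m pendant '[{"dx":0,"dy":0,"dz":0.04,"twist":0},{"dx":0,"dy":0,"dz":0.04,"twist":0},{"dx":0,"dy":0,"dz":0.04,"twist":0},{"dx":0,"dy":0,"dz":0.03,"twist":0},{"dx":0,"dy":0,"dz":0.01,"twist":0},{"dx":0,"dy":0,"dz":0,"twist":0},{"dx":0,"dy":0,"dz":0,"twist":0},{"dx":0,"dy":0,"dz":0,"twist":0}]'
python3 -m pendant '[{"dx":0,"dy":0,"dz":0,"twist":0},{"dx":0,"dy":0,"dz":0,"twist":0},{"dx":0,"dy":0,"dz":0,"twist":0},{"dx":0,"dy":0,"dz":0,"twist":0},{"dx":0,"dy":0,"dz":0,"twist":0},{"dx":0,"dy":0,"dz":0,"twist":0},{"dx":0,"dy":0,"dz":0,"twist":0},{"dx":0,"dy":0,"dz":0,"twist":0}]' 0.3
python3 -m pendant '[{"dx":0,"dy":0,"dz":-0.3,"twist":0},{"dx":0,"dy":0,"dz":-0.8,"twist":0},{"dx":0,"dy":0,"dz":-1,"twist":0},{"dx":0,"dy":0,"dz":-1,"twist":0},{"dx":-0.6,"dy":0,"dz":-1,"twist":0},{"dx":-0.8,"dy":0,"dz":-0.8,"twist":0},{"dx":-0.8,"dy":0,"dz":-0.6,"twist":0},{"dx":-0.3,"dy":0,"dz":0,"twist":0}]' >/dev/null
python3 -m pendant '[{"dx":0,"dy":0,"dz":0,"twist":0},{"dx":0,"dy":0,"dz":0,"twist":0},{"dx":0,"dy":0,"dz":0,"twist":0},{"dx":0,"dy":0,"dz":0,"twist":0},{"dx":0,"dy":0,"dz":0,"twist":0},{"dx":0,"dy":0,"dz":0,"twist":0},{"dx":0,"dy":0,"dz":0,"twist":0},{"dx":0,"dy":0,"dz":0,"twist":0}]' >/dev/null
python3 - <<'E'
from see import *
f,K,A,e=grab("wrist"); np.savez("w12.npz",f=f,K=K,A=A,e=e); g=proj(K,A,e,(.535,-.0916,.07)); go(.5,-.2)
c,h=corners(f,"green",g,0,0,0,0,0); print("rack",circ(K,A,e,c,.074),[sq(K,A,e,x,.104) for x in h])
b=max(blobs(f,"blue",300)[1],key=cv2.contourArea); print("tray",circ(K,A,e,b,.020))
# bystanders: before/after in the top view
a=cv2.imread("pics/top0.png")[...,::-1]; t,K,A,e=grab("top")
for n,(u,v),w in (("tape",(356,218),22),("roll",(400,231),12),("stamp",(448,191),11),("stapler",(452,165),20)):
    P,Q=[np.float32(cv2.cvtColor(np.ascontiguousarray(i[v-w:v+w,u-w:u+w]),cv2.COLOR_RGB2GRAY)) for i in (a,t)]
    print(n,cv2.phaseCorrelate(P,Q),"diff",abs(P-Q).mean().round(1))
E
```

```text
clock: 31.47
ee_pos: [0.5348, -0.0913, 0.096]
ee_rot: [3.141, -0.0, 0.864]
wrist_force: [-2.3, 0.7, 5.0]
grip_width: 0.0371
gripper_force: 61.3
clock: 32.13
ee_pos: [0.5348, -0.0913, 0.0952]
ee_rot: [3.142, 0.0, 0.864]
wrist_force: [0.4, -0.1, -0.0]
grip_width: 0.0555
gripper_force: 0.0
t 33.52 tcp [ 0.4862 -0.1481  0.2601] rot [-3.1414e+00  1.0000e-04  8.6440e-01] units dx dy dz [-1.02  1.47 -0.  ] twist(mod90) 0 j6 0.3 F [ 0.6 -0.4  0.1] w 0.0554
rack (array([ 0.53529688, -0.09083976]), np.float64(0.05249993072534568), np.float64(0.0002927012382718773)) [(array([ 0.53544937, -0.09098165]), array([0.02600968, 0.0266568 ]), 49.60968017578125)]
tray (array([ 0.74216325, -0.41210611]), np.float64(0.023144426473083696), np.float64(0.0012775536583549698))
tape ((0.5798601598423616, 0.5127677806283408), 0.8261751820128641) diff 12.6
roll ((0.0386331105595108, 0.05821800424316592), 0.9673331744141049) diff 0.8
stamp ((-1.732156872492638, 0.7444446283449295), 0.0837293416261673) diff 48.4
stapler ((-0.2212346273129917, 0.09236161536318122), 0.2568360912799835) diff 35.4
```

```bash
python3 - <<'E'
from see import *
for n in ("w2","w5","w12"):
    f,K,A,e=[np.load(n+".npz")[k] for k in "fKAe"]; hsv=cv2.cvtColor(f,cv2.COLOR_RGB2HSV)
    m=cv2.inRange(hsv,(0,150,110),(6,255,255))|cv2.inRange(hsv,(174,150,110),(180,255,255)); g=proj(K,A,e,(.545,-.256,.07))
    M=cv2.moments(m[max(0,int(g[1])-40):int(g[1])+40,max(0,int(g[0])-40):int(g[0])+40]); 
    if M["m00"]: u=M["m10"]/M["m00"]+max(0,int(g[0])-40),M["m01"]/M["m00"]+max(0,int(g[1])-40); print(n,"stamp knob",onz(K,A,e,u,.065).round(4))
    # ground patch resampled to counter plane z=.03 round stapler & tape
    for k,c in (("stapler",(.63,-.268)),("tape",(.45,.04))):
        xs,ys=np.meshgrid(c[0]+np.arange(-70,71,2)/1000,c[1]+np.arange(-70,71,2)/1000)
        uv=np.array([proj(K,A,e,(x,y,.03)) for x,y in zip(xs.ravel(),ys.ravel())],np.float32).reshape(*xs.shape,2)
        p=np.float32(cv2.cvtColor(cv2.remap(f,uv,None,cv2.INTER_LINEAR),cv2.COLOR_RGB2GRAY))
        if n=="w5": globals()[k]=p
        elif n=="w12": print(k,"shift mm",np.array(cv2.phaseCorrelate(globals()[k],p)[0])*2,cv2.phaseCorrelate(globals()[k],p)[1])
E
```

```text
w2 stamp knob [ 0.5472 -0.2576  0.065 ]
w5 stamp knob [ 0.5479 -0.2549  0.065 ]
w12 stamp knob [ 0.5475 -0.2531  0.065 ]
stapler shift mm [ 0.12225516 -0.11954029] 0.9672179670981419
tape shift mm [ 0.58793478 -0.4240777 ] 0.9452289155235997
```

The bystanders haven't moved and the robot is clear, so I'm handing in.

```bash
python3 -c "
from cell import manip
print(manip.job_done())"
```

```text
the job is handed in; nothing more can be done
None
```

I put the tray, spacer and rack back on the spindle in the order asked, each measured level and fully home, left the four bystanders in place, and handed the job in at about 33.6 s; no verdict was returned.

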